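# Take the dial padlock off the test rig and show it

### The arm

A 6-joint arm with a two-finger parallel gripper is mounted at the origin on the work surface. World frame = base frame: x ahead of the robot, y to its left, z up, the work surface at z = 0. Lengths are in mm, angles in rad, forces in N, time in s.
With the tool pointing down it reaches from about 300 to 775 mm from the base axis. Payload 14.6 kg.
Tool frame: the origin (TCP) lies on the centre line of the jaws, within the pads' length; the fingertips stand 19 mm ahead of it and the grasp point (between the pads) is the TCP (bot.tip_reach is the distance from the TCP to the fingertips, in mm); y points along the fingers, x is the direction in which the jaws open and shut, and the axes are right-handed (so a half turn about y gives the same grasp; the last joint's range is limited). The gripper opens to 85 mm and grips with 20 to 120 N. Pads are 22 mm wide; open, the fingers measure 114 mm over their backs; the gripper's body (76 mm by 85 mm) begins 54 mm behind the grasp point. The pads swing forward as they close: fully open they stand 13 mm farther back than shut.
Start: joints at [-1.325, 0.3, 1.521, -0, 1.321, -0.067], TCP at [169.241, -523.304, 250.281] pointing down, gripper open.
Joint ranges: [-3.03, 3.03], [-0.79, 2.21], [0.23, 2.52], [-1.04, 4.18], [0, 3.07], [-2.55, 2.55]. Speed limits (rad/s): [2.22, 2.22, 2.57, 3.14, 3.14, 3.14].

### API

Orientations are given as a unit quaternion [w, x, y, z].
In Python, from rig import bot gives the robot as it stands. Calls block until the motion is done:
- bot.move_to(position, orientation): joint-space move of the TCP to a pose.
- bot.servo_line(position, attitude=None, speed=150, until_force=None): straight line of the TCP; attitude=None keeps the orientation; speed is the mean speed in mm/s. With until_force (N) it stops when the force on the tool has changed by that much, and returns True; else False.
- bot.move_joints(angles): joint-space move.
- bot.move_gripper(opening, grip_force=None): finger opening in mm; grip_force is the grip in N (None keeps the last); returns when the fingers have stopped.
- bot.dwell(seconds).
- bot.ik(position, orientation): joint angles nearest the present ones, or None.
- bot.read_state(): the state.
- bot.read_camera(name): name is "side" or "top" or "wrist"; returns a dict with "image" (384x512x3 uint8, blue, green, red), "depth" (384x512 float32, mm along the optical axis (not along the pixel's ray), 0 where there is no reading), "fovy" (degrees; the focal length in pixels is half the picture's height over the tangent of half this angle, whatever the lens; pixels are square), "cx", "cy" (the principal point, pixels), "eye" and "attitude" of the camera in the world; the wrist camera has in their place "mount" (4x4, takes a point from camera to tool coordinates, whose origin is the TCP and whose axes are the tool frame's). Camera axes: x right, y down, z forward; pixel columns grow to the right and rows downward; lengths in mm; the calibration is good to about 2 mm. A picture is of the moment at which its call begins: read the wrist's pose just before it.
A pose or a line that the arm cannot do raises bot.MotionError and nothing moves.
- bot.finish_job(): hands the job in, once; it reports no verdict.
The state is a dict: "clock": time; "joint_positions": joint angles; "qvel": joint speeds; "effort": joint torques, N m; "ee_pos": TCP position; "tool_rot": TCP orientation; "ft_force": force on the tool from outside, world axes, zero at the start; "moment": the same for the moment, N m; "grip_width": finger opening in mm.
Only numpy, scipy, OpenCV 4.12 (cv2) and the standard library are available. Lean on these libraries where they do the work, as an engineer would, in place of code of your own. Each camera call takes 0.05 s, during which the arm holds its last target.

### The job

Turn the dial of the padlock on the green rig clockwise, notch by notch, until its white pointer line clicks in at the white index mark on the shackle side, then pull the shackle fully out. Then take the opened lock straight up out of its pocket and finish while holding it up in the gripper, level with the dial upwards and the shackle still out, still and at least 12 cm above the pocket it came from; leave the other things lying where they are.

Things in the scene. Friction and masses are not known exactly. Their poses are not given: they have to be found in the camera images.
- rig: green steel block 96 x 100 x 40 mm (x, y, z) bolted to the table, its 10 mm thick foot reaching 85 mm to either side in y. Origin: underside centre. On its top, 40 mm up, a pocket open above holds the lock's case with 1.5 mm clearance: side and rear walls 14 mm high, front (-x) lip 8 mm. Place and yaw differ each time; it never moves
- hasp_eye (a point): centre of the square 15 mm eye in the steel hasp plate that stands at the rig's front, fixed to it: 6 mm thick, 42 to 48 mm in front (-x) of the rig's origin, top 72 mm above the table. The shackle's -y leg passes through the eye, so the shut lock cannot be lifted out; the other leg is free. Axes as the rig's
- lock: dial padlock lying on its back in the rig's pocket, loose. Steel case 64 x 70 x 32 mm (x, y, z). Origin: underside centre of the case, at the start 40 mm above the table and over the rig's origin, axes along the rig's: z up through the dial, -x towards the shackle. Weighs 0.35 to 0.65 kg in all
- dial (a joint): dial of the lock, rad, growing clockwise seen from above. Clicks from notch to notch every 0.4 rad (-1.2, -0.8, -0.4, 0, 0.4) at about 0.1 N m and settles into the nearest notch when let go. Only the notch at 0 (within 0.12) frees the shackle: there the white pointer line meets the white index mark on the case's -x side. Starts between -1.35 and -0.5; stops at -1.5 and 0.5
- dial_grip (a point): point to grip the dial: on its axis, 30 mm above the case's top, 62 mm above the lock's origin. A black flat-sided bar, 42 mm along this point's x, 14 mm wide, from 9 to 40 mm above the case, on a disc 46 mm across; turns with the dial. The pointer line is on the bar's top, towards its -x end. It can carry the lock, which hangs from it nearly balanced
- shackle (a joint): how far the shackle is pulled out of the case along the lock's -x, m: 0 shut, 0.030 fully out (stop). Slides with about 2 N once the dial is in its open notch, otherwise blocked after 1 mm; stays where it is left. From 0.020 on its leg is clear of the hasp eye
- shackle_bow (a point): middle of the shackle's bow, a round bar 9 mm thick, straight along the lock's y for 34 mm; 90 mm in front (-x) of the lock's origin when shut, 16 mm above its underside. Legs 50 mm apart (centres). 37 mm free between bow and hasp plate when shut, 51 mm free beneath the bow
- key_padlock: plain brass padlock with a key lock and no dial, 45 x 50 x 22 mm case, lying flat beside the rig: a bystander; origin under its case
- spanner: steel spanner 180 mm long lying flat: a bystander; origin under its middle
- socket: steel spanner socket, 32 mm across, 40 mm tall, standing: a bystander; origin under its centre
- screwdriver: black-handled screwdriver 200 mm long lying flat: a bystander; origin under its middle
- oil_bottle: grey oil bottle 60 mm across, 150 mm tall, standing: a bystander; origin under its centre
There are look-alikes about, which are no part of the job. What is shaped like the rig but brown or red is not meant.

How it is judged:
By the outcome, as a careful person would: the job done as asked, in the order asked, and still so for the second after the job is handed in, while the arm keeps its last pose, push and grip.
It also fails if it takes over 59 s, if anything falls off the work surface, if the arm or the gripper's body presses on something with over 40 N, if the wrist force passes 120 N, or if a joint passes its speed limit or range.

## Working session

There is one attempt and no reset: what is moved stays moved. The work goes in short steps, each a Python script; the robot and the scene stay as the last script left them, time stands still between calls to the robot, and variables do not carry over. Pictures are saved under pics/ and viewed, and the job is handed in when it is done.

```bash
ls; mkdir -p pics
cat > h.py <<'E'
from rig import bot
import numpy as np, cv2
from scipy.spatial.transform import Rotation as R
def rot(q): return R.from_quat([q[1],q[2],q[3],q[0]])
def qt(r):
    a=r.as_quat(); return [a[3],a[0],a[1],a[2]]
def cam(name):
    s=bot.read_state(); c=bot.read_camera(name)
    f=192/np.tan(np.radians(c['fovy'])/2)
    if 'mount' in c:
        T=np.eye(4);T[:3,:3]=rot(s['tool_rot']).as_matrix();T[:3,3]=s['ee_pos'];T=T@np.array(c['mount'])
    else:
        T=np.eye(4);a=np.array(c['attitude']);T[:3,:3]=a if a.shape==(3,3) else rot(a).as_matrix();T[:3,3]=c['eye']
    d=dict(img=c['image'],dep=c['depth'],f=f,cx=c['cx'],cy=c['cy'],T=T)
    np.savez('last_%s.npz'%name,**d); return d
def px(d,u,v,z=None):
    # world point; z: intersect plane of height z, else depth
    ray=np.array([(u-d['cx'])/d['f'],(v-d['cy'])/d['f'],1])
    Rm=d['T'][:3,:3];o=d['T'][:3,3]; w=Rm@ray
    k=(z-o[2])/w[2] if z is not None else d['dep'][int(round(v)),int(round(u))]
    return o+k*w
def cloud(d):
    v,u=np.mgrid[0:384,0:512]; k=d['dep']
    P=np.stack([(u-d['cx'])/d['f']*k,(v-d['cy'])/d['f']*k,k],-1)
    W=P@d['T'][:3,:3].T+d['T'][:3,3]; W[k<=0]=np.nan
    return W
def save(name,img,crop=None,s=1):
    if crop: u0,u1,v0,v1=crop; img=img[v0:v1,u0:u1]
    cv2.imwrite('pics/'+name,cv2.resize(img,None,fx=s,fy=s,interpolation=cv2.INTER_CUBIC))
def down(yaw):
    # tool y down; tool x (jaw opening) at yaw in world xy
    x=np.array([np.cos(yaw),np.sin(yaw),0]);y=np.array([0,0,-1.]);z=np.cross(x,y)
    return qt(R.from_matrix(np.c_[x,y,z]))
E
python3 - <<'E'
from h import *
s=bot.read_state();print(s, rot(s['tool_rot']).as_matrix().round(2))
for n in ['top','side','wrist']:
    d=cam(n); save(n+'0.png',d['img'],s=1.5); print(n,d['f'],d['T'].round(3))
E
```

```text
pics
{'clock': 0.0, 'joint_positions': array([-1.32459587e+00,  3.00485012e-01,  1.52160016e+00,  5.17324487e-06,
        1.32072101e+00, -6.66143215e-02]), 'qvel': array([ 0.00066494, -0.00035399,  0.0018494 ,  0.00180317, -0.00028021,
        0.00043014]), 'effort': array([ 3.65668995e-03, -5.43496513e+01, -3.61787260e+01,  9.51683319e-05,
        4.03705373e-03,  2.43939615e-07]), 'ee_pos': array([ 169.1923073 , -523.09560118,  249.7056068 ]), 'tool_rot': array([ 0.57205781, -0.57150519,  0.41633993, -0.41568347]), 'ft_force': array([-0.28329728,  0.18927892,  0.01603554]), 'moment': array([-0.06726144, -0.0125395 , -0.0044214 ]), 'grip_width': 84.71856906682189} [[ 0.31 -0.    0.95]
 [-0.95  0.    0.31]
 [-0.   -1.    0.  ]]
top 493.8247760365076 [[-1.000000e-03 -9.910000e-01  1.320000e-01  3.799920e+02]
 [-1.000000e+00 -1.000000e-03 -2.100000e-02 -4.151100e+01]
 [ 2.100000e-02 -1.320000e-01 -9.910000e-01  1.357753e+03]
 [ 0.000000e+00  0.000000e+00  0.000000e+00  1.000000e+00]]
side 441.05380406230046 [[ 9.990000e-01 -2.400000e-02  3.700000e-02  5.138960e+02]
 [-4.400000e-02 -6.190000e-01  7.850000e-01 -1.026087e+03]
 [ 4.000000e-03 -7.850000e-01 -6.190000e-01  8.653800e+02]
 [ 0.000000e+00  0.000000e+00  0.000000e+00  1.000000e+00]]
wrist 332.80734561696244 [[ 3.08000e-01 -8.99000e-01 -3.10000e-01  2.48127e+02]
 [-9.51000e-01 -2.92000e-01 -9.90000e-02 -4.98265e+02]
 [-2.00000e-03  3.26000e-01 -9.45000e-01  3.73192e+02]
 [ 0.00000e+00  0.00000e+00  0.00000e+00  1.00000e+00]]
```

View pics/top0.png

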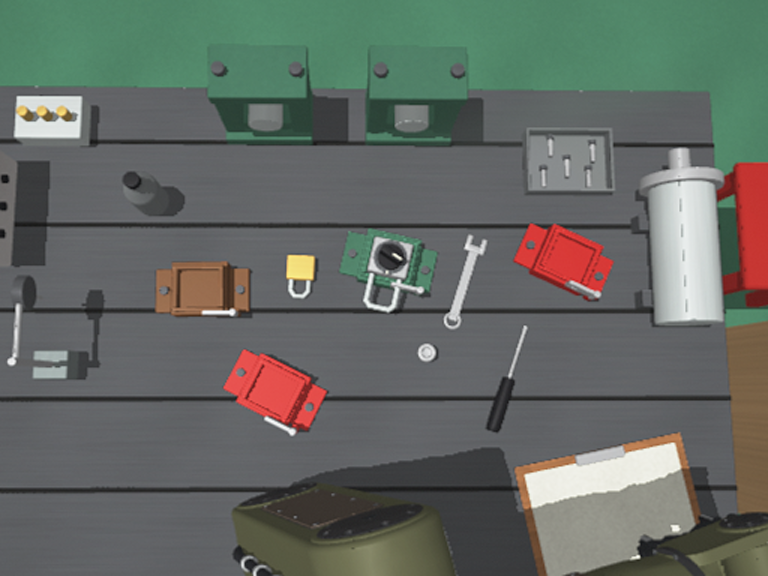

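View pics/side0.png

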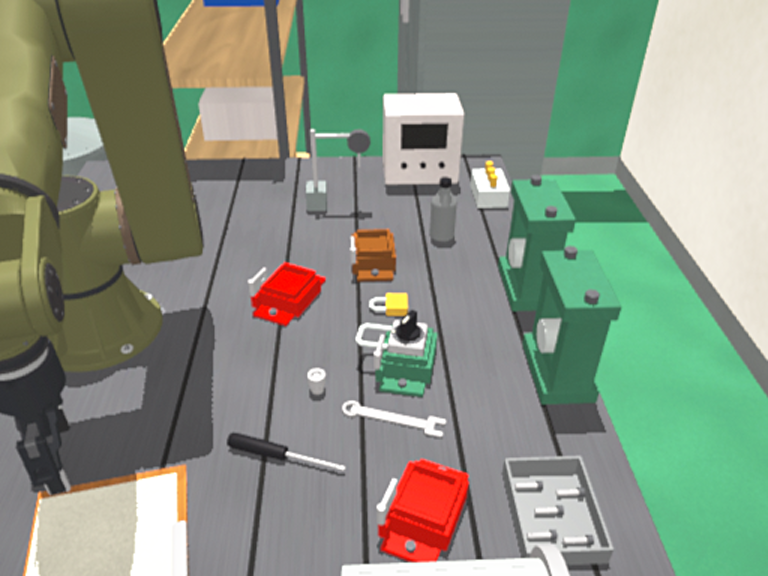

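Run:
```python
from h import *
d=dict(np.load('last_top.npz')); save('topc.png',d['img'],(215,305,140,220),8)
W=cloud(d); hsv=cv2.cvtColor(d['img'],cv2.COLOR_BGR2HSV)
m=(hsv[...,0]>60)&(hsv[...,0]<90)&(hsv[...,1]>90); m[:145]=0; m[:, :215]=0;m[:,305:]=0;m[220:]=0
P=W[m]; print(len(P), np.nanmin(P,0),np.nanmax(P,0))
for zz in [(2,20),(30,60)]:
    Q=P[(P[:,2]>zz[0])&(P[:,2]<zz[1])]; r=cv2.minAreaRect(Q[:,:2].astype(np.float32)); print(zz,len(Q),r, np.median(Q[:,2]))
for u,v in [(262,170)]: print(px(d,u,v))
```

```text
935 [ 554.05633323 -209.70062141    0.87285786] [664.00293813 -34.56049961  62.01595399]
(2, 20) 488 ((603.9666748046875, -121.40655517578125), (166.46514892578125, 85.97699737548828), 76.758544921875) 9.54925278634687
(30, 60) 434 ((607.5486450195312, -124.6455078125), (108.14195251464844, 93.5608139038086), 77.66407012939453) 47.832775424632814
[ 603.31291955 -124.97933308  108.39421214]
```

View pics/topc.png

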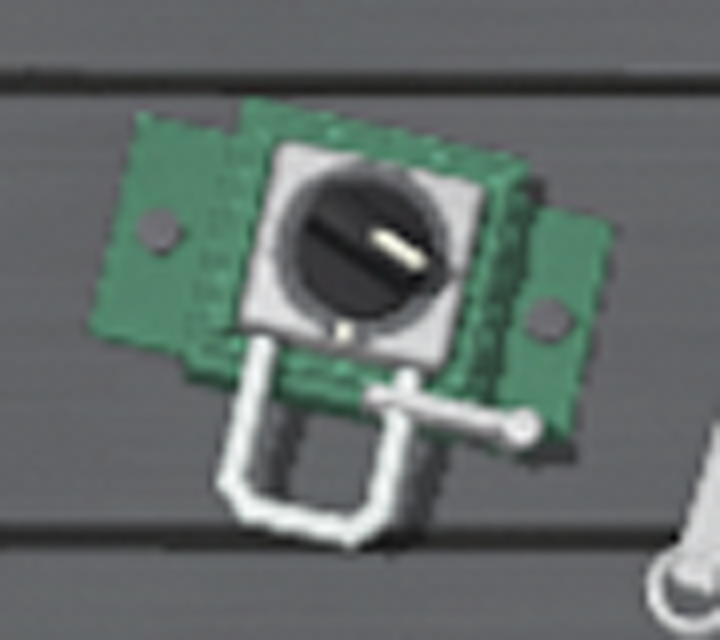

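Run:
```python
from h import *
yaw=-0.23-np.pi/2
bot.move_to([590,-120,260],down(yaw))
s=bot.read_state(); print(s['clock'],s['ee_pos'],s['joint_positions'].round(3))
d=cam('wrist'); save('wrist1.png',d['img'],s=1.5)
```

```text
2.2417 [ 589.82057619 -120.73141612  260.007982  ] [-0.263  0.41   1.35  -0.     1.381  1.539]
```

View pics/wrist1.png

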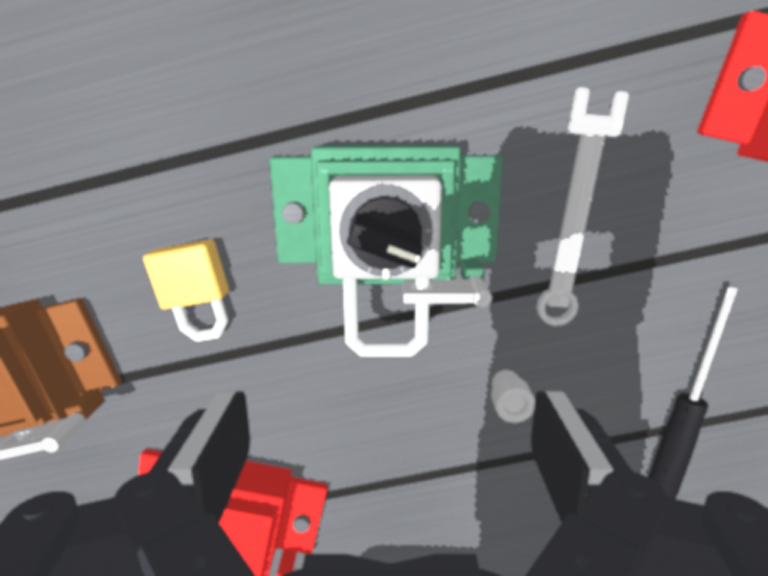

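Run:
```python
from h import *
d=dict(np.load('last_wrist.npz')); save('wrist1c.png',d['img'],(205,305,95,245),5.0) if 0 else save('wrist1c.png',d['img'],(175,345,90,245),4.5)
W=cloud(d)
# lock case top: z ~72
Z=W[...,2]; m=(Z>69)&(Z<75)&(d['img'].min(2)>150); m[:110]=0;m[190:]=0;m[:,:215]=0;m[:,300:]=0
print(m.sum(), np.median(Z[m]), cv2.minAreaRect(W[m][:,:2].astype(np.float32)))
hsv=cv2.cvtColor(d['img'],cv2.COLOR_BGR2HSV)
m=(hsv[...,0]>60)&(hsv[...,0]<90)&(hsv[...,1]>90)
for a,b in [(3,20),(50,60),(35,60)]:
    q=m&(Z>a)&(Z<b); r=cv2.minAreaRect(W[q][:,:2].astype(np.float32)); print(a,b,q.sum(),np.median(Z[q]),r)
# bar top
q=(Z>106)&(Z<118); q[:110]=0;q[190:]=0;q[:,:215]=0;q[:,300:]=0
print(q.sum(),np.median(Z[q]),cv2.minAreaRect(W[q][:,:2].astype(np.float32)))
```

```text
2298 71.72801996295922 ((607.5807495117188, -122.25033569335938), (69.2911376953125, 62.98862838745117), 76.84153747558594)
3 20 3193 9.716669936933158 ((609.3993530273438, -122.89811706542969), (167.34518432617188, 78.82820129394531), 77.29181671142578)
50 60 1678 53.624549247940735 ((611.03466796875, -122.99154663085938), (89.07797241210938, 75.56944274902344), 77.0780029296875)
35 60 3327 51.78334805845691 ((607.387939453125, -131.99453735351562), (119.338623046875, 95.30243682861328), 77.26229095458984)
852 112.12519547956305 ((607.2764892578125, -122.2904052734375), (41.96928405761719, 14.596796989440918), 56.42293930053711)
```

View pics/wrist1c.png

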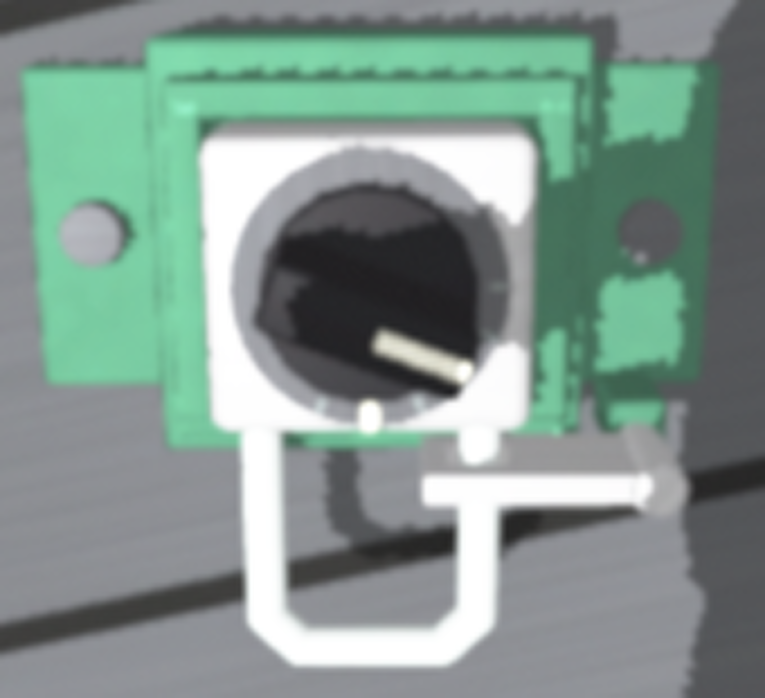

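Run:
```python
from h import *
C=[607.4,-122.3]; y0=-0.586
bot.move_to([*C,170],down(y0))
bot.move_gripper(40,40)
bot.servo_line([*C,103.5],speed=80)
s=bot.read_state(); print(s['clock'],s['ee_pos'],s['ft_force'].round(1))
bot.move_gripper(5,40)
s=bot.read_state(); print(s['clock'],s['ee_pos'],s['ft_force'].round(1),s['grip_width'])
j0=np.array(s['joint_positions'])
for k in (0.4,0.8,1.2):
    j=bot.ik([*C,103.5],down(y0-k)); 
    bot.move_joints(j); bot.dwell(0.2)
    s=bot.read_state(); print(k,s['clock'],s['ee_pos'].round(1),s['ft_force'].round(1),s['moment'].round(2),s['grip_width'],(s['joint_positions']-j0).round(3))
```

```text
4.9 [ 607.69870938 -122.36201113  104.07428941] [-0.3 -0.3 -0.1]
5.2417 [ 607.4925027  -122.28727367  104.076139  ] [-2.1  0.7  5.4] 13.409328350100939
0.4 5.9083 [ 607.7 -122.4  104.2] [-2.2  0.6  5.9] [ 0.22  0.28 -0.19] 13.498580412564019 [-0.   0.  -0.   0.  -0.   0.4]
0.8 6.575 [ 607.4 -122.3  104.2] [-4.7  1.   7.8] [ 0.26  0.8  -0.05] 13.159965707462952 [-0.  -0.   0.  -0.   0.   0.8]
1.2 7.2417 [ 607.5 -122.1  104.2] [-4.1  2.5  7.3] [ 0.41  0.7  -0.2 ] 12.890407354333854 [ 0.  -0.   0.   0.   0.   1.2]
```

Run:
```python
from h import *
C=[607.4,-122.3]
bot.move_gripper(45,40)
bot.servo_line([*C,170],speed=150)
yaw=-0.228
ex=np.array([np.cos(yaw),np.sin(yaw)])
p=np.array(C)-30*ex
bot.move_to([*p,240],down(yaw-np.pi/2))
d=cam('wrist'); save('wrist2c.png',d['img'],(165,355,70,230),4)
W=cloud(d);Z=W[...,2]
q=(Z>106)&(Z<118); q[:60]=0;q[230:]=0;q[:,:175]=0;q[:,345:]=0
print(bot.read_state()['clock'],q.sum(),np.median(Z[q]),cv2.minAreaRect(W[q][:,:2].astype(np.float32)))
m=(Z>69)&(Z<75)&(d['img'].min(2)>150); m[:60]=0;m[230:]=0;m[:,:175]=0;m[:,345:]=0
print(m.sum(), cv2.minAreaRect(W[m][:,:2].astype(np.float32)))
```

```text
8.6917 963 112.16686727998601 ((608.0137329101562, -123.15835571289062), (13.264693260192871, 41.527122497558594), 76.54277038574219)
3109 ((595.2327270507812, -137.66604614257812), (104.72039031982422, 80.46320343017578), 75.15206146240234)
```

View pics/wrist2c.png

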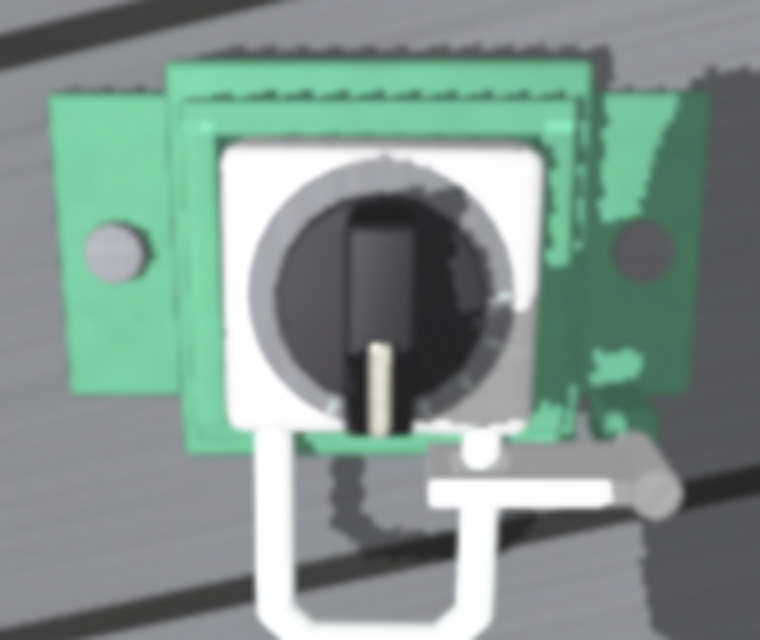

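Run:
```python
from h import *
C=np.array([607.8,-122.8]); yaw=-0.228
ex=np.array([np.cos(yaw),np.sin(yaw)])
B=C-90*ex; print(B)
q=down(yaw)
bot.move_to([*B,130],q)
bot.move_gripper(32,35)
print(bot.servo_line([*B,57],speed=90,until_force=15))
bot.move_gripper(3,35)
s=bot.read_state(); print(s['clock'],s['ee_pos'].round(1),s['ft_force'].round(1),s['grip_width'])
hit=bot.servo_line([*(B-33*ex),57],speed=40,until_force=14)
s=bot.read_state(); p=s['ee_pos'][:2]-B
print(hit,s['clock'],s['ee_pos'].round(1),'pulled',-p@ex,s['ft_force'].round(1),s['grip_width'])
```

```text
[ 520.12916378 -102.45732375]
False
11.6667 [ 520.3 -102.6   57.4] [-0.1  0.6  2.5] 7.518103375102612
True 12.475 [489.1 -95.5  57.4] pulled 31.818469989016325 [ 2.1 -0.7  0.6] 7.619938337733991
```

Run:
```python
from h import *
C=np.array([607.8,-122.8]); yaw=-0.228
ex=np.array([np.cos(yaw),np.sin(yaw)])
s=bot.read_state(); B=s['ee_pos'][:2]
bot.move_gripper(30,35)
bot.servo_line([*B,150],speed=150)
p=C-60*ex
bot.move_to([*p,240],down(yaw-np.pi/2))
d=cam('wrist'); save('wrist3c.png',d['img'],(165,355,50,250),3)
W=cloud(d);Z=W[...,2]
q=(Z>106)&(Z<118); q[:30]=0;q[230:]=0;q[:,:175]=0;q[:,345:]=0
print(bot.read_state()['clock'],q.sum(),np.median(Z[q]),cv2.minAreaRect(W[q][:,:2].astype(np.float32)))
```

```text
15.0333 1091 112.18939970648796 ((605.52001953125, -121.62657165527344), (13.69093132019043, 41.35642623901367), 77.1263198852539)
```

View pics/wrist3c.png

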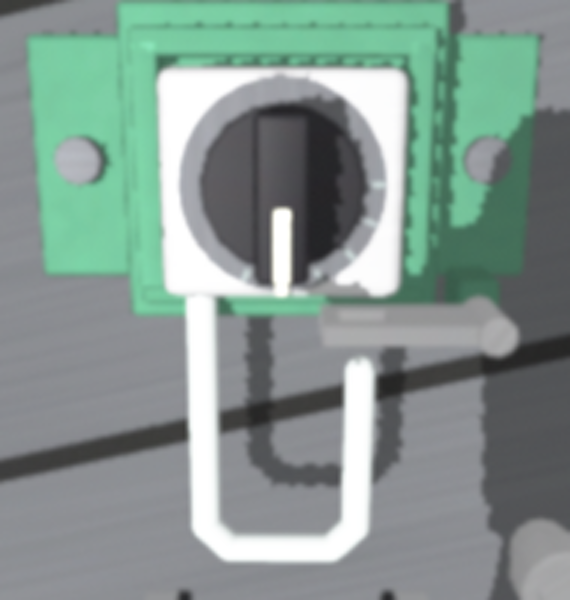

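Run:
```python
from h import *
d=dict(np.load('last_wrist.npz')); W=cloud(d); Z=W[...,2]
yaw=-0.228; ex=np.array([np.cos(yaw),np.sin(yaw)]); c=np.array([605.52,-121.63])
for u in (245,255,262,270):
    col=[(v,*( (W[v,u,:2]-c)@ex, Z[v,u])) for v in range(222,245)]
    col=[x for x in col if 45<x[2]<66]; print(u,[(x[0],round(x[1],1),round(x[2],1)) for x in col])
```

```text
245 [(227, np.float64(-116.1), np.float64(53.1)), (228, np.float64(-115.7), np.float64(56.4)), (229, np.float64(-116.1), np.float64(58.0)), (230, np.float64(-116.9), np.float64(58.8)), (231, np.float64(-118.0), np.float64(58.7)), (232, np.float64(-118.9), np.float64(59.2)), (233, np.float64(-119.3), np.float64(60.7)), (234, np.float64(-121.0), np.float64(59.3)), (235, np.float64(-122.5), np.float64(58.6))]
255 [(227, np.float64(-115.0), np.float64(55.7)), (228, np.float64(-115.4), np.float64(57.2)), (229, np.float64(-116.1), np.float64(58.0)), (230, np.float64(-116.5), np.float64(59.4)), (231, np.float64(-117.2), np.float64(60.2)), (232, np.float64(-118.7), np.float64(59.4)), (233, np.float64(-119.4), np.float64(60.4)), (234, np.float64(-120.6), np.float64(60.1)), (235, np.float64(-122.0), np.float64(59.5))]
262 [(228, np.float64(-115.8), np.float64(56.3)), (229, np.float64(-116.1), np.float64(57.8)), (230, np.float64(-116.6), np.float64(59.3)), (231, np.float64(-117.4), np.float64(59.9)), (232, np.float64(-118.8), np.float64(59.1)), (233, np.float64(-120.2), np.float64(58.6)), (234, np.float64(-120.8), np.float64(59.7)), (235, np.float64(-122.2), np.float64(59.1))]
270 [(228, np.float64(-115.2), np.float64(57.4)), (229, np.float64(-116.5), np.float64(57.0)), (230, np.float64(-116.8), np.float64(58.7)), (231, np.float64(-117.4), np.float64(59.8)), (232, np.float64(-118.2), np.float64(60.4)), (233, np.float64(-119.3), np.float64(60.6)), (234, np.float64(-120.3), np.float64(60.8)), (235, np.float64(-121.2), np.float64(61.2))]
```

Run:
```python
from h import *
yaw=-0.228; ex=np.array([np.cos(yaw),np.sin(yaw)]); c=np.array([605.7,-121.8])
q=down(yaw-np.pi/2)
bot.move_to([*c,170],q)
bot.move_gripper(40,80)
bot.servo_line([*c,103],speed=80)
bot.move_gripper(3,80)
s=bot.read_state(); print(s['clock'],s['ee_pos'].round(1),s['ft_force'].round(1),s['moment'].round(2),s['grip_width'])
c2=c+1.2*ex
bot.servo_line([*c2,103],speed=10)
s=bot.read_state(); print(s['clock'],s['ee_pos'].round(1),s['ft_force'].round(1))
bot.servo_line([*c2,135],speed=30,until_force=25)
s=bot.read_state(); print(s['clock'],s['ee_pos'].round(1),s['ft_force'].round(1),s['moment'].round(2),s['grip_width'])
d=cam('wrist'); save('wrist4.png',d['img'],s=1.5)
d=cam('side'); save('side4.png',d['img'],(200,330,170,270),6)
```

```text
17.075 [ 606.  -121.5  103.6] [0.4 4.1 5.4] [ 0.61  0.09 -0.04] 12.953446123051936
17.3417 [ 606.5 -121.7  103.6] [-7.9  6.2  9.9]
18.5583 [ 606.8 -122.   134.8] [ 0.4  0.3 -5.9] [-0.04 -0.03  0.01] 12.541181737766626
```

View pics/wrist4.png

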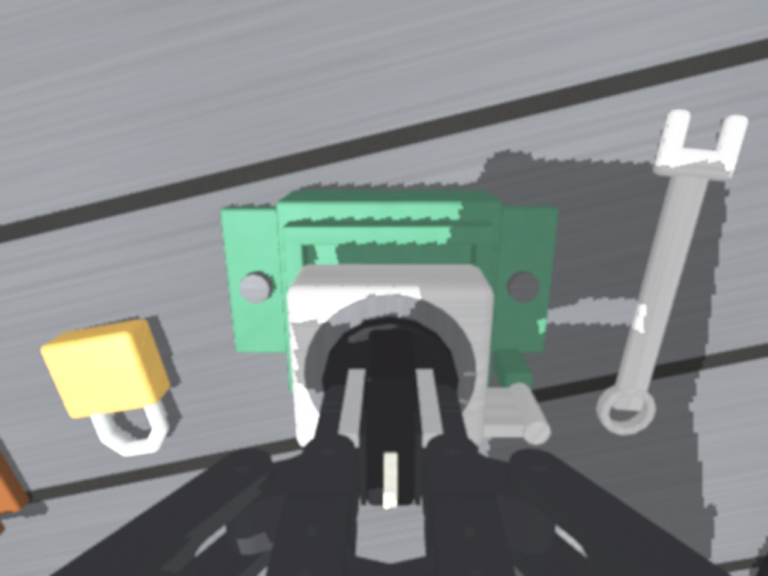

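View pics/side4.png

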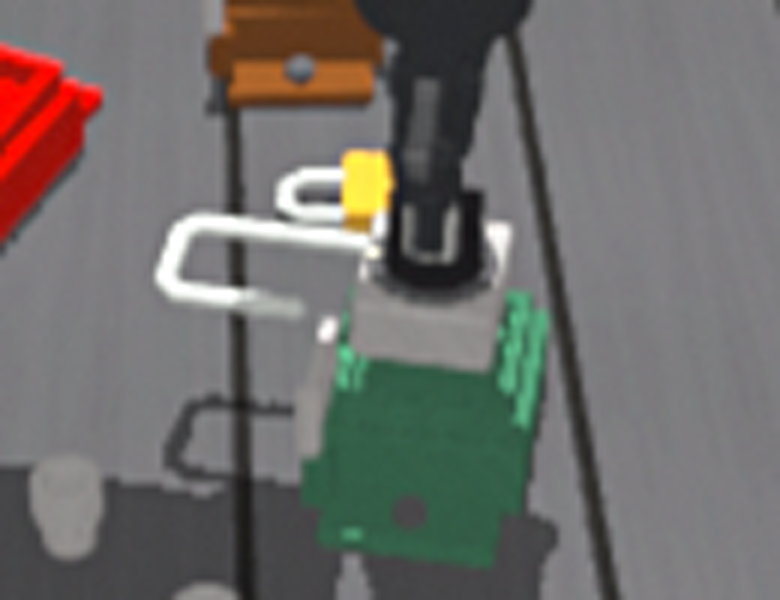

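The lock is clear of the pocket with the shackle out: pointer near (390,480) in the wrist picture, free leg end near (300,310) in the side crop. It weighs about 6 N. I'll raise it the rest of the way.

Run:
```python
from h import *
yaw=-0.228; ex=np.array([np.cos(yaw),np.sin(yaw)]); c=np.array([605.7,-121.8])+1.2*ex
bot.servo_line([*c,265],speed=70)
bot.dwell(0.7)
s=bot.read_state(); print(s['clock'],s['ee_pos'].round(1),s['ft_force'].round(1),s['moment'].round(2),s['grip_width'],abs(s['qvel']).max())
d=cam('side'); save('side5.png',d['img'],(170,350,110,270),4.5)
W=cloud(d);Z=W[...,2]
m=(Z>218)&(Z<245)&(d['img'].min(2)>120)
rr=W[m][:,:2]-c; k=(np.hypot(*rr.T)<130); P=W[m][k]
# plane fits: case top and shackle separately
lx=(P[:,:2]-c)@ex
for nm,sel in [('case top',(lx>-36)&(lx<36)&(P[:,2]>228)),('shackle',lx<-50)]:
    Q=P[sel]; r=(Q[:,:2]-c); A=np.c_[r@ex, r@np.array([-ex[1],ex[0]]),np.ones(len(Q))]
    print(nm,len(Q),np.linalg.lstsq(A,Q[:,2],rcond=None)[0].round(3),lx[sel].min().round(1) if len(Q) else 0)
d=cam('wrist'); save('wrist5.png',d['img'],s=1.5)
d=cam('top'); save('top5.png',d['img'],s=1.5)
```

```text
21.3667 [ 606.9 -122.1  265. ] [-0.1  0.1 -7.1] [-0.03 -0.01 -0.  ] 12.885361577676626 0.0017940661263399645
case top 173 [-7.00000e-03  2.80000e-02  2.32733e+02] -34.4
shackle 153 [-3.00000e-03  3.00000e-03  2.20463e+02] -126.7
```

View pics/side5.png

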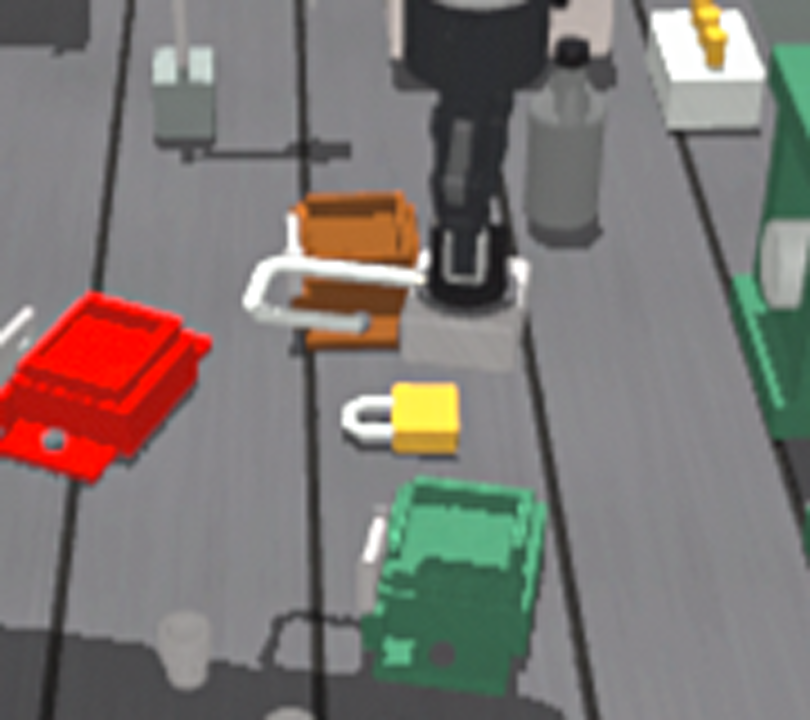

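View pics/top5.png

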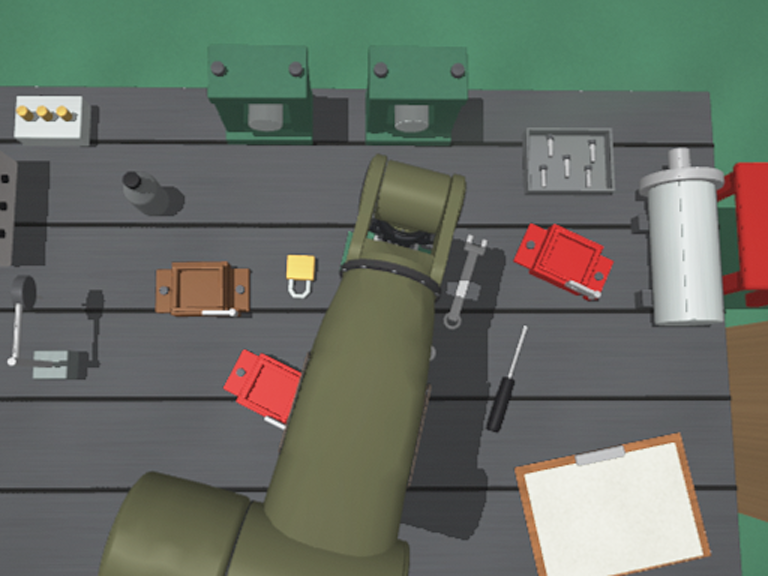

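The lock hangs level about 160 mm above the pocket, with the shackle out (leg end near (365,322)). The bystanders have not moved. I'll hand it in.

```bash
python3 -c "
from h import *
bot.finish_job()
s=bot.read_state();print(s['clock'],s['ee_pos'],s['grip_width'])"
```

```text
the job is handed in; nothing more can be done
the job is handed in; nothing more can be done
```

The padlock on the green rig is unlocked, and the job was handed in at about 21.5 s with the arm holding the opened lock up.

- **Dial:** I turned it clockwise in three 0.4 rad steps, from the -1.2 notch to 0. After I let go, the wrist picture showed the pointer at the index mark, with the bar within about 0.5° of the rig's axis.
- **Shackle:** I pulled it until it hit the stop, with the force limit triggering at 31.8 mm of travel. That includes about 2 mm of the lock shifting in its pocket. Depth readings put the bow about 119.5 mm in front of the lock's centre, against 120 mm when fully out, so it agrees to within the measurement error.
- **Lift:** I gripped the dial bar at 80 N and raised the lock straight up.
    - **Height:** its underside is about 161 mm above where it rested.
    - **Level:** the fitted slopes were 0.003 to 0.007 along the lock. Across it they were 0.003 from the shackle but 0.028 from the partly hidden case top, which I trust less.
    - **Stillness:** joint speeds were under 0.002 rad/s.
- **Other things:** the bystanders looked unmoved in the last top and side pictures, though the arm partly hid the socket from above.

No check failed. The report gave no verdict, and the state could not be read after handing in.

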